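# Move the regulator knob to the extension box and hold it pressed

## Robot

A 6-joint arm with a two-finger parallel gripper is mounted at the origin on the work surface. World frame = base frame: x ahead of the robot, y to its left, z up, the work surface at z = 0. Lengths are in m, angles in rad, forces in N, time in s.
With the tool pointing down it reaches from about 0.325 to 0.75 m from the base axis. Payload 7.6 kg.
Tool frame: the origin (TCP) lies at the very end of the fingers, on their centre line; the grasp point (between the pads) lies 19 mm behind it; z points along the fingers, y is the line along which they close (so a half turn about z gives the same grasp; the last joint's range is limited). The gripper opens to 85 mm and grips with 20 to 120 N. Pads are 22 mm wide; open, the fingers measure 114 mm over their backs; the gripper's body (76 mm by 85 mm) begins 54 mm behind the grasp point. The pads swing forward as they close: fully open they stand 13 mm farther back than shut.
Start: joints at [-1.311, 0.052, 1.401, -0, 1.689, -0.07], TCP at [0.17, -0.497, 0.231] pointing down, gripper open.
Joint ranges: [-2.9, 2.9], [-0.91, 2.17], [0.12, 2.37], [-1.06, 4.2], [0.26, 2.73], [-2.93, 2.93]. Speed limits (rad/s): [2.57, 2.57, 3.01, 3.14, 3.14, 3.14].

## Interface

Orientations are given as a unit quaternion [x, y, z, w].
In Python, from rig import status, vision, bot gives the robot as it stands. The module is installed in compiled form; this text tells all that it offers.
- The arm moves only by the tool arm_command, never from a script. Its argument "targets" is one flat list of numbers, 7 for each row, row after row: the opening in per cent of the stroke, from 0 (shut) to 100 (fully open), then the shift along the tool's x, y, z in units of 30 mm (1.0 is 30 mm), then the turn, a rotation vector about the tool's x, y, z in units of 5 degrees (1.0 is 5 degrees). A call has 1 to 8 rows; each row shifts and turns the commanded pose from where the row before left it, along the tool's axes as they then stand; what a row does not reach is not made up. A row lasts 1/12 s, in which the tool goes at most 41.7 mm and 7.16 degrees, less where a joint would pass 70% of its speed; a pose out of reach is approached as far as the arm can. A call is refused whole if a number of a shift passes 1 or a number of a turn 1, either way. A call with a gripper value outside its range is refused whole. The fingers move at their own pace and stop on an object; "squeeze" is the grip in N (left out, the last holds). Time passes only in rows, so rows that do not move let the fingers close. It gives the time, the measured TCP pose, the force, the opening and the grip force at its end, in the units of the state.
- status.get_obs(): the state, without advancing time (a new reading comes with each control period).
- vision.grab_frame(name): name is "scene" or "side" or "wrist"; returns a dict with "frame" (420x560x3 uint8, blue, green, red), "mtx" (3x3 intrinsics, pixels), "eye" and "attitude" of the camera in the world; the wrist camera has in their place "mount" (4x4, takes a point from camera to tool coordinates, whose origin is the TCP and whose axes are the flange's). Camera axes: x right, y down, z forward; pixel columns grow to the right and rows downward; lengths in m; the calibration is good to about 2 mm. A picture is of the moment at which its call begins: read the wrist's pose just before it. There is no depth.
- bot.hand_in(): hands the job in; it is judged then, once.
The state is a dict: "time": time; "joint_positions": joint angles; "qd": joint speeds; "tau": joint torques, N m; "position": TCP position; "tcp_rot": TCP orientation; "wrist_force": force on the tool from outside, world axes, zero at the start; "ft_torque": the same for the moment, N m; "finger_gap": opening from 0.0 (shut) to 1.0 (fully open); "grasp_force": force on a finger pad.
Only numpy, scipy, OpenCV 4.12 (cv2) and the standard library are available. Lean on these libraries where they do the work, as an engineer would, in place of code of your own. Each camera call takes 0.05 s, during which the arm holds its last target. There are 200 camera calls.

## Task

Pull the black knob straight up off the old regulator on the wooden block; it is snapped on there. Turn it so that the flat in its bore matches the flat of the bare D-shaped spindle on the grey extension box, push it fully home on that spindle, then press knob and sprung spindle together all the way down. Finish while still holding the knob pressed down: do not let go or back off, and leave the tools, the clamp and the screw box where they are.

Things in the scene. Friction and masses are not known exactly. Their poses are not given: they have to be found in the camera images.
- knob: Loose black knob, 50 g, 42 mm tall. Origin: centre of its underside (mouth of its bore, on the axis), z up. Round skirt 46 mm across, 18 mm high; on top a finger bar along x, with a pointed nose at +x (tip 28 mm from the axis), blunt at -x. Blind D bore 13 mm deep: flat on the +x (nose) side 2 mm from the axis, 6.5 mm to the facing wall, 13.2 mm wide along y.
- knob_grip (a point): Middle of the knob's finger bar, on the axis, 31 mm above the knob's origin; axes as the knob's. The bar is 42 mm long (x), 14 mm thick (y), and spans 18 to 42 mm above the knob's origin; its flat sides face +-y, for the fingers.
- old_regulator: Fixed wooden block 100 x 100 x 18 mm, on it a white case 46 x 46 x 20 mm with a steel D spindle up its centre, top at 55 mm. Origin: centre of the block's underside, on the spindle's axis; x is where the spindle's flat and the knob's nose face. Sprung balls hold the knob (its underside at 42 mm): about 6 N to pull it up the first 3 mm, then it slides freely, clear after 13 mm.
- extension_box: Fixed grey plastic extension box, 100 mm (x) x 220 mm (y) x 45 mm high, two sockets and two switches on top. Origin: centre of its underside. The bare regulator spindle stands on its top at x 0, y -60 mm.
- spindle_tip (a point): Centre of the top of the bare steel D spindle, 22 mm above the box's top, 67 mm above the counter; moves with it. x: where its flat faces; z up. 12 mm across, flat 1.5 mm from the axis, smooth, last 2 mm tapered. The knob is home when its bore's end rests on this tip: knob origin 13 mm below it, on its axis, x axes agreeing (play about 0.17 rad); with flats crossed it jams.
- spindle_turn (a joint): Turn of the spindle relative to the extension box, rad, counter-clockwise from above; at 0 its flat faces the box's +x. It turns with slight friction (0.06 N m) and stays where it is left.
- spindle (a joint): How far the spindle is pushed down, m: 0 released, 0.006 at the stop. A spring pushes it up with 3 N at 0, rising to 9 N at the stop.
- screwdriver: Bystander: screwdriver with wooden handle, 200 mm long, 26 mm thick, lying along its x. Origin under its middle.
- hammer: Bystander: steel hammer with wooden handle, 260 mm long, lying along its x, head at +x. Origin under its middle.
- screw_box: Bystander: clear plastic screw box with white lid, 84 x 124 x 38 mm. Origin: centre of its underside.
- spring_clamp: Bystander: red spring clamp lying flat, about 150 mm long along its x, 90 mm over the handles, 22 mm high. Origin under its pivot.
There are look-alikes about, which are no part of the job. There is more than one size of the knob; the one meant has the size given above.

How it is judged:
By the outcome, as a careful person would: the job done as asked, in the order asked, and still so for the second after the job is handed in, while the arm keeps its last pose, push and grip.
It also fails if it takes over 35 s, if anything falls off the work surface, if the arm or the gripper's body presses on something with over 40 N, if the wrist force passes 120 N, or if a joint passes its speed limit or range.

## Working session

There is one attempt and no reset: what is moved stays moved. The work goes in short steps, Python scripts to look and compute and a tool call to move; the robot and the scene stay as the last step left them, time stands still between calls to the robot, and variables do not carry over. Pictures are saved under pics/ and viewed, at most 10 in all, crops included, and the job is handed in when it is done.

Besides the shell and the picture viewer there is one more tool, called after "Call:" by a JSON object that holds its "api" and its "payload". arm_command: Moves the arm, as the interface text tells. Its arguments: {"type":"object","properties":{"targets":{"type":"array"},"squeeze":{"type":"number"}},"required":["targets"]}

```bash
mkdir -p pics
cat > h.py <<'E'
import numpy as np, cv2
from rig import status, vision, bot
from scipy.spatial.transform import Rotation as R
def grab(n):
    o=status.get_obs(); f=vision.grab_frame(n)
    if n=="wrist":
        T=np.eye(4);T[:3,:3]=R.from_quat(o['tcp_rot']).as_matrix();T[:3,3]=o['position']
        C=T@np.array(f['mount'])
    else:
        C=np.eye(4);a=np.array(f['attitude'],float)
        C[:3,:3]=a if a.shape==(3,3) else R.from_quat(a).as_matrix();C[:3,3]=f['eye']
    return f['frame'],np.array(f['mtx']),C
def ray(px,K,C,z):
    d=C[:3,:3]@np.linalg.solve(K,[px[0],px[1],1.]);return C[:3,3]+d*(z-C[2,3])/d[2]
def proj(p,K,C):
    q=K@(C[:3,:3].T@(np.array(p)-C[:3,3]));return q[:2]/q[2]
def save(n,tag):
    f,K,C=grab(n);cv2.imwrite(f'pics/{tag}.png',f);np.savez(f'pics/{tag}.npz',K=K,C=C);return f,K,C
def load(tag):
    z=np.load(f'pics/{tag}.npz');return cv2.imread(f'pics/{tag}.png'),z['K'],z['C']
E
python3 - <<'E'
from h import *
for n in("scene","side","wrist"):
    f,K,C=save(n,n+'0');print(n,K.tolist(),C.round(3).tolist())
a=[cv2.resize(cv2.imread(f'pics/{n}0.png'),(400,300)) for n in("side","wrist")]
cv2.imwrite('pics/sw.png',np.hstack(a))
print(status.get_obs())
E
```

```text
scene [[423.35093791110864, 0.0, 279.7952071535747], [0.0, 423.35093791110864, 210.16911974386767], [0.0, 0.0, 1.0]] [[0.488, 0.619, -0.616, 1.33], [0.873, -0.33, 0.36, -0.431], [0.02, -0.713, -0.701, 0.827], [0.0, 0.0, 0.0, 1.0]]
side [[394.92832656167565, 0.0, 277.0492800147176], [0.0, 394.92832656167565, 205.96531811500415], [0.0, 0.0, 1.0]] [[0.934, -0.204, 0.292, 0.395], [-0.356, -0.512, 0.782, -0.765], [-0.01, -0.835, -0.551, 0.615], [0.0, 0.0, 0.0, 1.0]]
wrist [[351.2165191865984, 0.0, 280.3219927512146], [0.0, 351.2165191865984, 204.28492529425753], [0.0, 0.0, 1.0]] [[0.323, -0.908, -0.268, 0.238], [-0.946, -0.311, -0.09, -0.473], [-0.001, 0.282, -0.959, 0.373], [0.0, 0.0, 0.0, 1.0]]
{'time': 0.15, 'joint_positions': array([-1.31133071e+00,  5.27201004e-02,  1.40149762e+00,  4.79406020e-06,
        1.68861370e+00, -7.03067396e-02]), 'qd': array([ 3.08529434e-04, -2.65278539e-03, -1.77475871e-03,  5.16595604e-05,
       -1.24715599e-03, -6.34544079e-04]), 'tau': array([ 8.12122653e-04, -3.81951785e+01, -3.60423625e+01, -1.11618697e-04,
        4.60191979e-03,  9.58854969e-07]), 'position': array([ 0.16996939, -0.49647909,  0.23064815]), 'tcp_rot': array([ 9.86436809e-01,  1.64140298e-01, -5.61237942e-05, -6.16841124e-04]), 'wrist_force': array([ 0.15322186, -0.25526788,  0.09785769]), 'ft_torque': array([-0.01532345, -0.01255278, -0.0550259 ]), 'grasp_force': 0.0, 'finger_gap': 1.0008088662432173}
```

View pics/scene0.png

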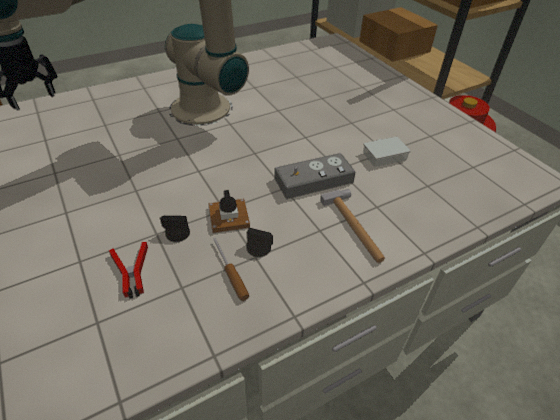

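View pics/sw.png

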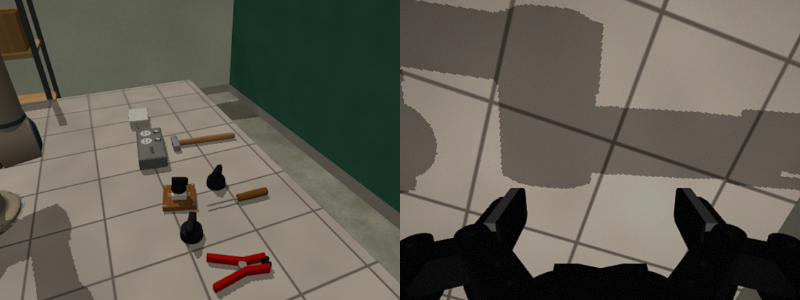

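The scene view shows the knobbed regulator at about (229,210) and the grey box at (315,174), with its spindle at (295,172). Loose larger look-alike knobs lie at (175,227) and (259,242). In the side view the regulator is on the wooden block in the middle and the box is behind it.

Run:
```python
from h import *
f,K,C=load('scene0')
print('knob',ray((228,205),K,C,.06),'spin',ray((295,170),K,C,.065))
g,K2,C2=load('side0')
s=1.4
print('knob side',ray((179*s,186*s),K2,C2,.07),'spin',ray((152*s,149*s),K2,C2,.06))
# wooden block mask
hsv=cv2.cvtColor(f,cv2.COLOR_BGR2HSV)
m=cv2.inRange(hsv,(5,110,50),(20,255,255));m[:180]=0;m[240:]=0;m[:,:200]=0;m[:,260:]=0
c=max(cv2.findContours(m,0,2)[0],key=cv2.contourArea);h=cv2.convexHull(c)
q=np.array([ray(p[0],K,C,.018)[:2] for p in h]);print('block',cv2.minAreaRect(q.astype(np.float32)))
a=cv2.resize(f[160:240,190:370],None,fx=4,fy=4,interpolation=3)
b=cv2.resize(g[170:300,180:300],None,fx=2,fy=2,interpolation=3)
im=np.zeros((590,720,3),np.uint8);im[:320]=a;im[325:325+260,:240]=b
cv2.imwrite('pics/crop1.png',im)
```

```text
knob [ 0.57651989 -0.14718273  0.06      ] spin [0.53927889 0.0778636  0.065     ]
knob side [ 0.55990402 -0.16272798  0.07      ] spin [0.53372293 0.0717354  0.06      ]
block ((0.5705872178077698, -0.145795077085495), (0.09787441790103912, 0.11116519570350647), 72.81868743896484)
```

View pics/crop1.png

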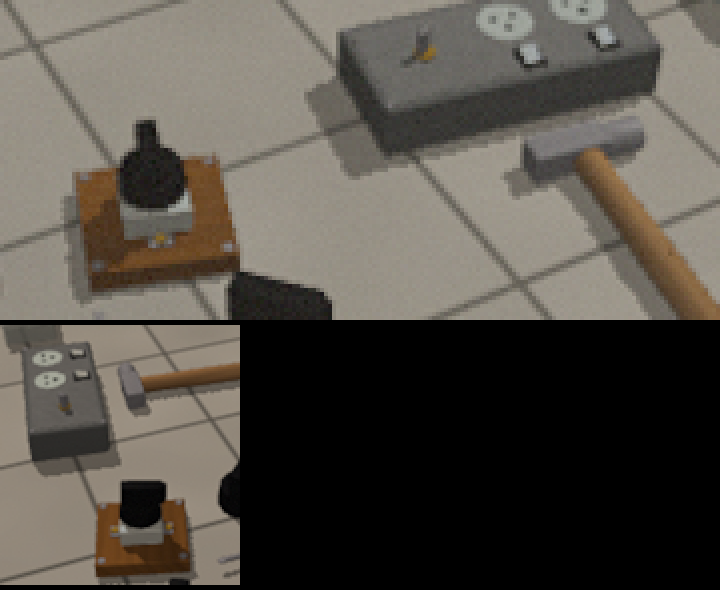

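Call:
{"api": "arm_command", "payload": {"targets": [100, 1, -0.41, 0, 0, 0, 0, 100, 1, -0.41, 0, 0, 0, 0, 100, 1, -0.41, 0, 0, 0, 0, 100, 1, -0.41, 0, 0, 0, 0, 100, 1, -0.41, 0, 0, 0, 0, 100, 1, -0.41, 0, 0, 0, 0, 100, 1, -0.41, 0, 0, 0, 0, 100, 1, -0.41, 0, 0, 0, 0]}}

```text
time: 0.82
position: [0.3661, -0.3246, 0.2311]
tcp_rot: [0.986, 0.164, -0.0, -0.0]
wrist_force: [0.2, 0.2, -0.8]
finger_gap: 1.001
grasp_force: 0.0
```

Call:
{"api": "arm_command", "payload": {"targets": [100, 1, -0.41, 0, 0, 0, 0, 100, 1, -0.41, 0, 0, 0, 0, 100, 1, -0.41, 0, 0, 0, 0, 100, 1, -0.41, 0, 0, 0, 0, 100, 1, -0.41, 0, 0, 0, 0, 100, 1, -0.41, 0, 0, 0, 0, 100, 1, -0.41, 0, 0, 0, 0, 100, 1, -0.41, 0, 0, 0, 0]}}

```text
time: 1.48
position: [0.5614, -0.1537, 0.2309]
tcp_rot: [0.986, 0.164, -0.0, -0.0]
wrist_force: [0.8, -1.3, 0.5]
finger_gap: 1.002
grasp_force: 0.0
```

Call:
{"api": "arm_command", "payload": {"targets": [100, 0, 0, 0, 0, 0, 0.9, 100, 0, 0, 0, 0, 0, 0.9, 100, 0, 0, 0, 0, 0, 0.9, 100, 0, 0, 0, 0, 0, 0.9, 100, 0, 0, 0, 0, 0, 0.9, 100, 0, 0, 0, 0, 0, 0.9, 100, 0, 0, 0, 0, 0, 0.9, 100, 0, 0, 0, 0, 0, 0.9]}}

```text
time: 2.15
position: [0.5603, -0.155, 0.2308]
tcp_rot: [0.989, -0.151, -0.0, -0.0]
wrist_force: [-0.3, -0.3, -0.0]
finger_gap: 1.001
grasp_force: 0.0
```

Run:
```python
from h import *
save('wrist','w1');o=status.get_obs();print(o['position'],R.from_quat(o['tcp_rot']).as_matrix().round(3),o['joint_positions'])
```

```text
[ 0.56032735 -0.15501799  0.23085666] [[ 0.953 -0.302 -0.001]
 [-0.302 -0.953  0.   ]
 [-0.001  0.    -1.   ]] [-3.33381494e-01  2.12802561e-01  1.22622672e+00 -7.64632908e-05
  1.70334535e+00  1.54426784e+00]
```

View pics/w1.png

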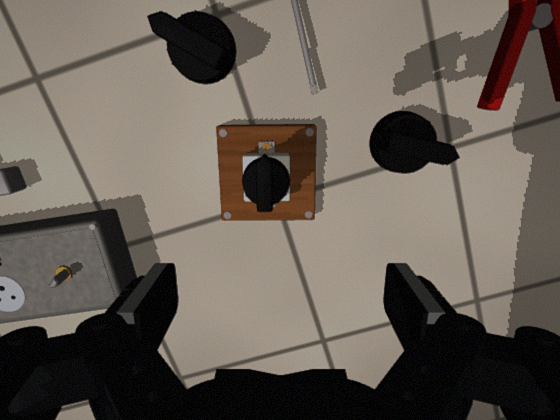

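Knob at about (266,182), its bar nearly in line with image vertical. The pointed end seems to be the top (265,155) and the blunt end the bottom (265,211). The bare spindle is at about (60,275). I'll zoom and measure.

Run:
```python
from h import *
f,K,C=load('w1')
hsv=cv2.cvtColor(f,cv2.COLOR_BGR2HSV)
m=cv2.inRange(hsv,(3,110,40),(22,255,255));m[:110]=0;m[235:]=0;m[:,:200]=0;m[:,335:]=0
h=cv2.convexHull(max(cv2.findContours(m,0,2)[0],key=cv2.contourArea))
q=np.array([ray(p[0],K,C,.018)[:2] for p in h]).astype(np.float32);print('block',cv2.minAreaRect(q))
b=cv2.inRange(cv2.cvtColor(f,6),0,38);b[:140]=0;b[225:]=0;b[:,:235]=0;b[:,300:]=0
c=max(cv2.findContours(b,0,2)[0],key=cv2.contourArea);print('knob px',cv2.boundingRect(c))
a=np.clip(cv2.resize(f[110:235,205:330],(500,500),interpolation=2).astype(int)*2,0,255)
s=np.clip(cv2.resize(f[235:310,20:95],(300,300),interpolation=2).astype(int)*2,0,255)
im=np.zeros((500,800,3),np.uint8);im[:,:500]=a;im[:300,500:]=s;cv2.imwrite('pics/crop2.png',im)
print('spin tip',ray((54,281),K,C,.067),'base',ray((65,268),K,C,.045))
```

```text
block ((0.5643360018730164, -0.1414162963628769), (0.09926947951316833, 0.09946903586387634), 73.435791015625)
knob px (242, 154, 49, 58)
spin tip [0.53416724 0.08359295 0.067     ] base [0.53739626 0.08442203 0.045     ]
```

View pics/crop2.png

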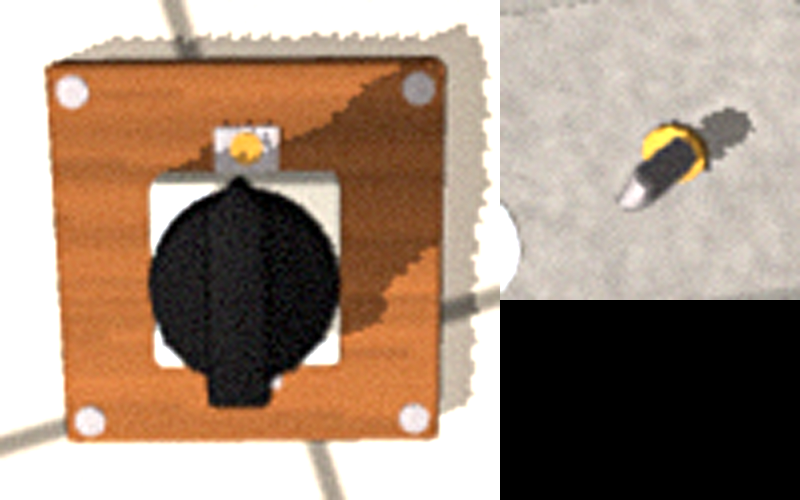

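Nose is at the top (crop 240,180), so knob x = tool x. The block measures 99 mm, as it should. I'll centre and descend partway, then check.

Call:
{"api": "arm_command", "payload": {"targets": [100, 0, -0.24, 0.6, 0, 0, -0.1, 100, 0, -0.23, 0.6, 0, 0, -0.1, 100, 0, 0, 0.6, 0, 0, 0, 100, 0, 0, 0.6, 0, 0, 0, 100, 0, 0, 0.4, 0, 0, 0, 100, 0, 0, 0.2, 0, 0, 0, 100, 0, 0, 0, 0, 0, 0]}}

```text
time: 2.78
position: [0.5639, -0.1414, 0.1397]
tcp_rot: [0.99, -0.14, -0.001, -0.0]
wrist_force: [0.1, -0.1, -0.6]
finger_gap: 0.999
grasp_force: 0.0
```

Run:
```python
from h import *
f,K,C=save('wrist','w2');o=status.get_obs();p=o['position'];M=R.from_quat(o['tcp_rot']).as_matrix();print(p,M[:,0])
for z,pt in(('axis.084',(.5643,-.1414,.084)),('skirt',(.5643,-.1414,.06)),('tcp',p)):print(z,proj(pt,K,C))
a=np.clip(f.astype(int)*2,0,255);a=a[120:420,110:450];cv2.imwrite('pics/w2c.png',cv2.resize(a.astype(np.uint8),(680,600)))
```

```text
[ 0.56444199 -0.14163544  0.14118371] [ 9.60891766e-01 -2.76923486e-01 -6.30258933e-04]
axis.084 [280.2841948  225.02267666]
skirt [280.28191536 212.67633903]
tcp [280.7149234 268.7620732]
```

View pics/w2c.png

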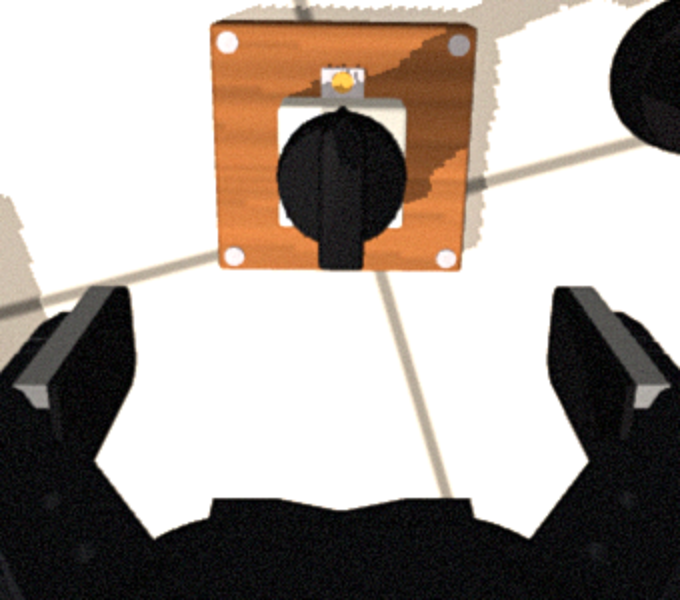

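The bar is centred between the fingers (full-frame column 280, TCP at 280.7). Descend and grip.

Call:
{"api": "arm_command", "payload": {"targets": [100, 0, 0, 0.6, 0, 0, 0, 100, 0, 0, 0.6, 0, 0, 0, 100, 0, 0, 0.6, 0, 0, 0, 60, 0, 0, 0.5, 0, 0, 0, 40, 0, 0, 0.25, 0, 0, 0, 25, 0, 0, 0, 0, 0, 0, 25, 0, 0, 0, 0, 0, 0, 25, 0, 0, 0, 0, 0, 0], "squeeze": 60}}

```text
time: 3.5
position: [0.5655, -0.1419, 0.0666]
tcp_rot: [0.99, -0.14, 0.001, 0.0]
wrist_force: [0.2, 0.1, 0.7]
finger_gap: 0.298
grasp_force: 0.0
```

Call:
{"api": "arm_command", "payload": {"targets": [0, 0, 0, 0, 0, 0, 0, 0, 0, 0, 0, 0, 0, 0, 0, 0, 0, 0, 0, 0, 0, 0, 0, 0, 0, 0, 0, 0]}}

```text
time: 3.83
position: [0.5654, -0.1419, 0.0665]
tcp_rot: [0.99, -0.14, 0.001, 0.0]
wrist_force: [0.2, 0.0, 6.7]
finger_gap: 0.147
grasp_force: 59.7
```

Run:
```python
from h import *
print(status.get_obs())
```

```text
{'time': 3.8333, 'joint_positions': array([-3.09155827e-01,  3.23458209e-01,  1.42900518e+00, -1.20108583e-04,
        1.38615945e+00,  1.54269673e+00]), 'qd': array([ 1.24722171e-03,  6.70454473e-04, -8.70398794e-05, -2.20230264e-04,
        4.34789910e-05, -1.49496788e-04]), 'tau': array([ 6.46927650e-02, -4.28044724e+01, -3.07289207e+01,  4.00355982e-02,
       -1.44126755e-01,  6.40107719e-04]), 'position': array([ 0.56542845, -0.1418944 ,  0.06650491]), 'tcp_rot': array([ 9.90142602e-01, -1.40055056e-01,  1.45393729e-03,  3.07424197e-04]), 'wrist_force': array([0.22844766, 0.04184273, 6.65022348]), 'ft_torque': array([ 0.00719523,  0.07886925, -0.00221173]), 'grasp_force': 59.66205060482025, 'finger_gap': 0.14699993138371842}
```

Call:
{"api": "arm_command", "payload": {"targets": [0, 0, 0, -0.1, 0, 0, 0, 0, 0, 0, -0.1, 0, 0, 0, 0, 0, 0, -0.2, 0, 0, 0, 0, 0, 0, -0.3, 0, 0, 0, 0, 0, 0, -0.5, 0, 0, 0, 0, 0, 0, -0.5, 0, 0, 0]}}

```text
time: 4.33
position: [0.5638, -0.1414, 0.1158]
tcp_rot: [0.99, -0.14, -0.001, -0.0]
wrist_force: [0.6, 0.0, -0.7]
finger_gap: 0.147
grasp_force: 60.8
```

Call:
{"api": "arm_command", "payload": {"targets": [0, -0.65, -0.87, 0, 0, 0, 0, 0, -0.65, -0.87, 0, 0, 0, 0, 0, -0.65, -0.87, 0, 0, 0, 0, 0, -0.65, -0.87, 0, 0, 0, 0, 0, -0.65, -0.87, 0, 0, 0, 0, 0, -0.65, -0.87, 0, 0, 0, 0, 0, -0.65, -0.87, 0, 0, 0, 0, 0, -0.65, -0.87, 0, 0, 0, 0]}}

```text
time: 5.0
position: [0.4714, 0.1036, 0.116]
tcp_rot: [0.99, -0.14, -0.0, 0.0]
wrist_force: [0.0, 1.1, -0.3]
finger_gap: 0.147
grasp_force: 60.8
```

Call:
{"api": "arm_command", "payload": {"targets": [0, 0, 0, 0, 0, 0, 0, 0, 0, 0, 0, 0, 0, 0, 0, 0, 0, 0, 0, 0, 0]}}

```text
time: 5.25
position: [0.4726, 0.102, 0.116]
tcp_rot: [0.99, -0.14, -0.0, 0.0]
wrist_force: [0.5, -0.6, 0.3]
finger_gap: 0.147
grasp_force: 60.8
```

Run:
```python
from h import *
f,K,C=save('wrist','w3');o=status.get_obs();print(o['position'],R.from_quat(o['tcp_rot']).as_matrix()[:,0],o['finger_gap'],o['wrist_force'])
p=proj((.536,.084,.067),K,C);print(p,proj((.536,.084,.045),K,C))
x,y=p.astype(int).clip(45,600)
a=cv2.resize(f[max(0,y-60):y+60,x-60:x+60],(560,560),interpolation=2)
a=np.hstack([np.clip(a.astype(int)*1.5,0,255).astype(np.uint8)[:560,:560],cv2.resize(f,(240,180))[:1].repeat(560,0)])
a[:180,560:]=cv2.resize(f,(240,180));cv2.imwrite('pics/w3c.png',a);print(max(0,y-60),x-60)
```

```text
[0.47275634 0.10158734 0.11589719] [ 9.60579050e-01 -2.78006987e-01  5.74361913e-05] 0.1472817711475785 [-0.67077313 -0.3236485  -0.19910222]
[279.86332589 112.50981452] [279.88501028 111.32887376]
52 219
```

View pics/w3c.png

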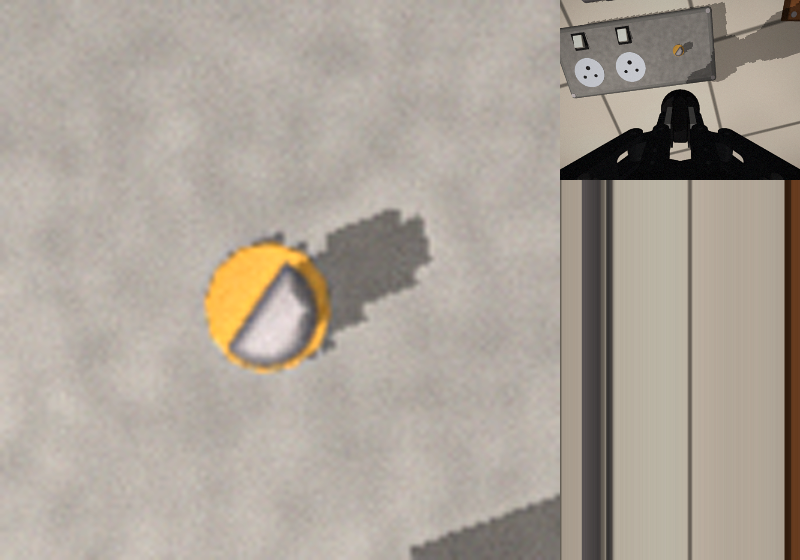

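The spindle's D shows clearly at about (277,118). Its flat runs from crop (288,264) to (231,347) and faces up-left, about 55° counter-clockwise from the knob's nose. Next are exact numbers and a check of how the knob sits in the grip.

Run:
```python
from h import *
from scipy.optimize import least_squares
f,K,C=load('w3')
o=status.get_obs();p=o['position'];M=R.from_quat(o['tcp_rot']).as_matrix()
px=lambda c:(219+(c[0]+.5)/4.667-.5,52+(c[1]+.5)/4.667-.5)
a,b=[ray(px(c),K,C,.066)[:2] for c in((288,264),(231,347))]
d=(a-b)/np.linalg.norm(a-b);n=np.array([-d[1],d[0]])
if n@(M[:2,:2]@[.566,-.824])<0:n=-n
ax=(a+b)/2-.0015*n
print('chord mm',np.linalg.norm(a-b)*1e3,'axis',ax,'flat world deg',np.degrees(np.arctan2(n[1],n[0])),'tool x deg',np.degrees(np.arctan2(M[1,0],M[0,0])))
print('collar centre',ray(px((268,308)),K,C,.047)[:2], 'arc',[np.linalg.norm(ray(px(c),K,C,.066)[:2]-ax)*1e3 for c in((267,366),(316,312))])
# knob lower rim
g=cv2.cvtColor(f,6);m=cv2.inRange(g,0,45);pts=[]
for u in range(250,312):
    v=np.where(m[195:330,u]>0)[0]
    if len(v):
        q=np.linalg.inv(M)@(ray((u,195+v[0]),K,C,.0915)-p);pts.append((u,195+v[0],*q[:2]))
P=np.array(pts);print(P[::3].round(4))
def fit(P):
    s=least_squares(lambda c:np.hypot(P[:,2]-c[0],P[:,3]-c[1])-.023,[0,0],loss='soft_l1',f_scale=.0005);return s.x,np.abs(s.fun).max()
print(fit(P[(abs(P[:,3])<.018)&(abs(P[:,3])>.004)]))
```

```text
chord mm 11.282520964778104 axis [0.53335226 0.08664873] flat world deg 38.437504998551994 tool x deg -16.141291444088832
collar centre [0.5332696  0.08713485] arc [np.float64(5.8779435074112785), np.float64(5.248140806956282)]
[[ 2.50e+02  2.21e+02  1.36e-02 -1.57e-02]
 [ 2.53e+02  2.18e+02  1.52e-02 -1.41e-02]
 [ 2.56e+02  2.16e+02  1.63e-02 -1.26e-02]
 [ 2.59e+02  2.14e+02  1.73e-02 -1.11e-02]
 [ 2.62e+02  2.13e+02  1.79e-02 -9.60e-03]
 [ 2.65e+02  2.12e+02  1.84e-02 -8.10e-03]
 [ 2.68e+02  2.11e+02  1.89e-02 -6.60e-03]
 [ 2.71e+02  2.10e+02  1.94e-02 -5.10e-03]
 [ 2.74e+02  2.09e+02  2.00e-02 -3.60e-03]
 [ 2.77e+02  2.09e+02  2.00e-02 -2.10e-03]
 [ 2.80e+02  2.09e+02  2.00e-02 -6.00e-04]
 [ 2.83e+02  2.09e+02  2.00e-02  9.00e-04]
 [ 2.86e+02  2.09e+02  2.00e-02  2.40e-03]
 [ 2.89e+02  2.10e+02  1.94e-02  3.90e-03]
 [ 2.92e+02  2.10e+02  1.94e-02  5.40e-03]
 [ 2.95e+02  2.11e+02  1.89e-02  6.90e-03]
 [ 2.98e+02  2.12e+02  1.84e-02  8.40e-03]
 [ 3.01e+02  2.14e+02  1.73e-02  9.90e-03]
 [ 3.04e+02  2.16e+02  1.63e-02  1.14e-02]
 [ 3.07e+02  2.17e+02  1.58e-02  1.29e-02]
 [ 3.10e+02  2.20e+02  1.42e-02  1.44e-02]]
(array([-0.00313939, -0.00038017]), np.float64(0.0002929804400482357))
```

Call:
{"api": "arm_command", "payload": {"targets": [0, 0.55, 0.64, 0, 0, 0, 0, 0, 0.55, 0.64, 0, 0, 0, 0, 0, 0, 0, 0, 0, 0, -0.99, 0, 0, 0, 0, 0, 0, -0.99, 0, 0, 0, 0, 0, 0, -0.99, 0, 0, 0, 0, 0, 0, -0.99, 0, 0, 0, 0, 0, 0, -0.99, 0, 0, 0, 0, 0, 0, -0.99]}}

```text
time: 5.97
position: [0.4939, 0.0548, 0.1157]
tcp_rot: [0.993, 0.119, -0.0, 0.0]
wrist_force: [0.4, 0.6, -1.6]
finger_gap: 0.147
grasp_force: 60.9
```

Call:
{"api": "arm_command", "payload": {"targets": [0, 0, 0, 0, 0, 0, -0.99, 0, 0, 0, 0, 0, 0, -0.99, 0, 0, 0, 0, 0, 0, -0.99, 0, 0, 0, 0, 0, 0, -0.99, 0, 0, 0, 0, 0, 0, -0.99, 0, 0, 0, 0.5, 0, 0, 0, 0, 0, 0, 0, 0, 0, 0, 0, 0, 0, 0, 0, 0, 0]}}

```text
time: 6.63
position: [0.4932, 0.0552, 0.1001]
tcp_rot: [0.945, 0.327, -0.001, -0.0]
wrist_force: [0.1, 0.9, -0.6]
finger_gap: 0.147
grasp_force: 60.9
```

Run:
```python
from h import *
f,K,C=save('wrist','w4');o=status.get_obs();print(o['position'].tolist(),R.from_quat(o['tcp_rot']).as_matrix().round(4).tolist(),o['finger_gap'],o['wrist_force'])
p=proj((.5333,.0867,.066),K,C);print(p)
x,y=p.astype(int)
y0=max(0,y-50);a=cv2.resize(f[y0:y0+150,x-100:x+100],(800,600),interpolation=2)
cv2.imwrite('pics/w4c.png',np.clip(a.astype(int)*1.5,0,255).astype(np.uint8));print(y0,x-100)
```

```text
[0.4936460639015221, 0.05544757164632922, 0.10081071177550849] [[0.7854, 0.619, -0.0008], [0.619, -0.7854, -0.0002], [-0.0008, -0.0003, -1.0]] 0.14229464270400755 [0.05467117 0.27272456 0.40260253]
[280.67204635 144.43788147]
94 180
```

View pics/w4c.png

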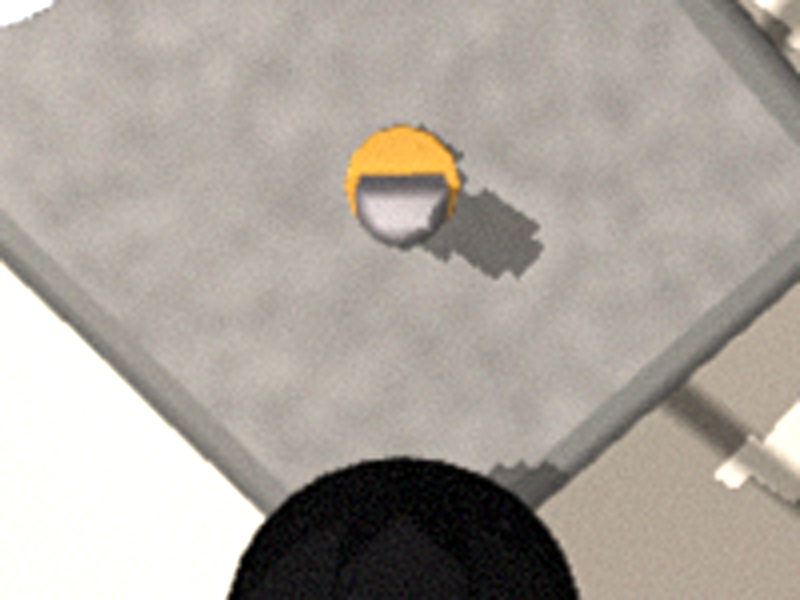

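The flat is now horizontal and faces straight up the image (crop row ~190, columns 356–449). The spindle lines up with the knob's nose direction.

Run:
```python
from h import *
from scipy.optimize import least_squares
f,K,C=load('w4')
p=np.array([0.49365,0.05545,0.10081]);M=np.array([[0.7854,0.619,-0.0008],[0.619,-0.7854,-0.0002],[-0.0008,-0.0003,-1.]])
T=lambda px,z:(M.T@(ray(px,K,C,z)-p))[:2]*1e3
c=lambda x,y:(180+(x+.5)/4-.5,94+(y+.5)/4-.5)
print('flat top edge-1.5:',T(c(402,190),.067)-[1.5,0],'rear r6@.065',T(c(402,246),.065)+[6,0],'rear r5.3@.067',T(c(402,246),.067)+[5.3,0])
print('edges y',T(c(355,190),.066),T(c(449,190),.066),'flat foot -1.5',T(c(402,173),.047)-[1.5,0],'collar front@.047',T(c(402,125),.047),'collar L/R',T(c(346,180),.047),T(c(461,180),.047))
g=cv2.cvtColor(f,6);m=cv2.inRange(g,0,45);z=p[2]-.0245
P=np.array([T((u,195+np.where(m[195:330,u]>0)[0][0]),z) for u in range(245,320)])
P=P[abs(P[:,1])<18]
for r in(23,None):
    F=lambda c:np.hypot(P[:,0]-c[0],P[:,1]-c[1])-(r or c[2])
    s=least_squares(F,[0,0,23][:2 if r else 3],loss='soft_l1',f_scale=.5);print(s.x,abs(s.fun).max())
```

```text
flat top edge-1.5: [50.75813228 -0.2593927 ] rear r6@.065 [51.02828544 -0.2698294 ] rear r5.3@.067 [50.62722756 -0.26666075]
edges y [52.15261678 -6.10280288] [52.14376622  5.58047153] flat foot -1.5 [50.86917493 -0.28782798] collar front@.047 [58.80729368 -0.28107669] collar L/R [51.42585032 -7.98398976] [51.41374894  7.81780431]
[-2.89546769 -0.0341112 ] 0.5162769909608329
[-1.95097113 -0.04682267 22.15453418] 0.32918309583902783
```

Run:
```python
from h import *
for t in('w1','w2'):
    f,K,C=load(t)
    S=[(227,42),(459,45),(446,259),(234,257)]if t=='w2' else [(71,91),(419,88),(413,418),(89,420)]
    q=np.array([ray((110+x/2,120+y/2) if t=='w2' else (205+x/4,110+y/4),K,C,.019)[:2] for x,y in S])
    c=q.mean(0);yaw=-.2801
    X=np.array([np.cos(yaw),np.sin(yaw)]);Y=np.array([np.sin(yaw),-np.cos(yaw)])
    d=c-[.56543,-.14189];print(t,c,'knob in tool',d@X*1e3,d@Y*1e3,np.linalg.norm(q-np.roll(q,1,0),axis=1))
```

```text
w1 [ 0.56323391 -0.14152821] knob in tool -2.2105159324257526 0.259425149856609 [0.08582477 0.08626835 0.08599957 0.08592365]
w2 [ 0.56312959 -0.14144031] knob in tool -2.3350776222914 0.20378598861894826 [0.08636822 0.08604618 0.0861507  0.08604231]
```

Call:
{"api": "arm_command", "payload": {"targets": [0, 0.6, 0, 0, 0, 0, 0, 0, 0.6, 0, 0, 0, 0, 0, 0, 0.57, -0.01, 0, 0, 0, 0, 0, 0, 0, 0, 0, 0, 0, 0, 0, 0, 0, 0, 0, 0, 0, 0, 0, 0, 0, 0, 0], "squeeze": 80}}

```text
time: 7.18
position: [0.5349, 0.0889, 0.101]
tcp_rot: [0.945, 0.328, -0.0, 0.0]
wrist_force: [-0.1, 0.6, -0.7]
finger_gap: 0.137
grasp_force: 83.4
```

Run:
```python
from h import *
o=status.get_obs();p=np.array([0.49365,0.05545,0.10081]);M=np.array([[0.7854,0.619,-0.0008],[0.619,-0.7854,-0.0002],[-0.0008,-0.0003,-1.]])
print((M.T@(o['position']-p)*1e3).round(2),o['position'],o['wrist_force'],o['ft_torque'])
```

```text
[53.14 -0.76 -0.22] [0.5349133  0.08893979 0.10098653] [-0.07618417  0.57049045 -0.67656831] [-0.076746    0.00132932 -0.00118849]
```

Call:
{"api": "arm_command", "payload": {"targets": [0, 0, 0.01, 0.15, 0, 0, 0, 0, 0, 0, 0.1, 0, 0, 0, 0, 0, 0, 0.05, 0, 0, 0, 0, 0, 0, 0.05, 0, 0, 0, 0, 0, 0, 0.05, 0, 0, 0, 0, 0, 0, 0.05, 0, 0, 0, 0, 0, 0, 0, 0, 0, 0]}}

```text
time: 7.77
position: [0.5351, 0.0891, 0.0869]
tcp_rot: [0.945, 0.328, -0.0, -0.0]
wrist_force: [-0.8, -0.5, -0.2]
finger_gap: 0.144
grasp_force: 83.4
```

Call:
{"api": "arm_command", "payload": {"targets": [0, 0, 0, 0.08, 0, 0, 0, 0, 0, 0, 0.08, 0, 0, 0, 0, 0, 0, 0.06, 0, 0, 0, 0, 0, 0, 0, 0, 0, 0]}}

```text
time: 8.1
position: [0.535, 0.0891, 0.0801]
tcp_rot: [0.945, 0.328, -0.0, -0.0]
wrist_force: [1.0, 0.3, -2.0]
finger_gap: 0.138
grasp_force: 83.4
```

Call:
{"api": "arm_command", "payload": {"targets": [0, 0, 0, 0.06, 0, 0, 0, 0, 0, 0, 0.04, 0, 0, 0, 0, 0, 0, 0, 0, 0, 0]}}

```text
time: 8.35
position: [0.5354, 0.0891, 0.0779]
tcp_rot: [0.945, 0.328, 0.0, 0.0]
wrist_force: [-1.1, -0.5, 3.3]
finger_gap: 0.142
grasp_force: 83.8
```

Contact came at the expected height with about 3 N, so the knob is home. Now press.

Call:
{"api": "arm_command", "payload": {"targets": [0, 0, 0, 0.06, 0, 0, 0, 0, 0, 0, 0.06, 0, 0, 0, 0, 0, 0, 0.05, 0, 0, 0, 0, 0, 0, 0, 0, 0, 0, 0, 0, 0, 0, 0, 0, 0]}}

```text
time: 8.77
position: [0.5355, 0.0892, 0.0734]
tcp_rot: [0.945, 0.328, 0.0, 0.0]
wrist_force: [-2.6, -1.3, 7.1]
finger_gap: 0.141
grasp_force: 84.8
```

Call:
{"api": "arm_command", "payload": {"targets": [0, 0, 0, 0.04, 0, 0, 0, 0, 0, 0, 0.03, 0, 0, 0, 0, 0, 0, 0, 0, 0, 0, 0, 0, 0, 0, 0, 0, 0]}}

```text
time: 9.1
position: [0.5357, 0.0892, 0.0729]
tcp_rot: [0.945, 0.328, 0.001, 0.0]
wrist_force: [-8.9, -1.9, 16.7]
finger_gap: 0.14
grasp_force: 86.1
```

Call:
{"api": "arm_command", "payload": {"targets": [0, -0.02, -0.01, 0.03, 0, 0, 0, 0, 0, 0, 0, 0, 0, 0, 0, 0, 0, 0, 0, 0, 0]}}

```text
time: 9.35
position: [0.5356, 0.0891, 0.0728]
tcp_rot: [0.945, 0.328, 0.002, 0.0]
wrist_force: [-8.9, -1.0, 20.2]
finger_gap: 0.136
grasp_force: 86.5
```

Run:
```python
from h import *
for n in('wrist','side'):
    f,K,C=save(n,n+'9');cv2.imwrite(f'pics/{n}9.png',f)
    if n=='side': s=f
    else: w=f
o=status.get_obs();print(o['position'],o['wrist_force'],o['ft_torque'],o['joint_positions'])
a=np.hstack([cv2.resize(w,(400,300)),cv2.resize(s[150:270,150:310],(400,300),interpolation=2)]);cv2.imwrite('pics/end.png',np.clip(a.astype(int)*1.5,0,255).astype(np.uint8))
```

```text
[0.53561951 0.08914269 0.07281851] [-8.35006417 -2.00754134 20.19241266] [-0.28264175  1.63053383 -0.01891448] [ 9.70058702e-02  2.10670655e-01  1.55073669e+00 -1.93398833e-04
  1.37696580e+00  9.98493675e-01]
```

View pics/end.png

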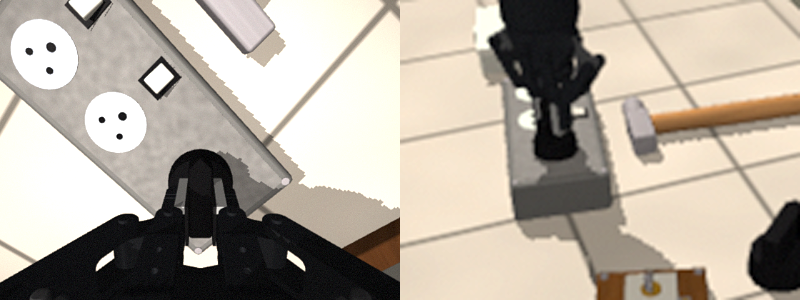

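Call:
{"api": "arm_command", "payload": {"targets": [0, -0.01, 0, 0.06, 0, 0, 0, 0, 0, 0, 0, 0, 0, 0, 0, 0, 0, 0, 0, 0, 0, 0, 0, 0, 0, 0, 0, 0]}}

```text
time: 9.78
position: [0.5358, 0.0891, 0.0727]
tcp_rot: [0.945, 0.328, 0.002, 0.001]
wrist_force: [-12.2, -1.4, 28.9]
finger_gap: 0.136
grasp_force: 87.8
```

The height stays at 72.7 mm as the force climbs to 29 N, so the spindle is on its stop and the knob has not slipped.

```bash
python3 -c "
from rig import bot
print(bot.hand_in())"
```

```text
the job is handed in; nothing more can be done
None
```

I pulled the knob off the old regulator, lined up its flat, pushed it home on the bare spindle and pressed it down to the stop. I handed in at about 9.8 s, still gripping the knob and pressing with about 29 N; the hand-in gave no verdict.

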